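Bin the used-up bottle through the sprung flap and set out a fresh one

ROBOT

A 6-joint arm with a two-finger parallel gripper is mounted at the origin on the work surface. World frame = base frame: x ahead of the robot, y to its left, z up, the work surface at z = 0. Lengths are in mm, angles in rad, forces in N, time in s.
With the tool pointing down it reaches from about 350 to 875 mm from the base axis. Payload 4.2 kg.
Tool frame: the origin (TCP) lies midway between the tips of the shut fingers; the grasp point (between the pads) lies 19 mm behind it; z points along the fingers, y is the direction in which the jaws open and shut (so a half turn about z gives the same grasp; the last joint's range is limited). The gripper opens to 85 mm and grips with 20 to 120 N. Pads are 22 mm wide; open, the fingers measure 114 mm over their backs; the gripper's body (76 mm by 85 mm) begins 54 mm behind the grasp point. The pads swing forward as they close: fully open they stand 13 mm farther back than shut.
Start: joints at [-0.994, 0.385, 0.008, 0, -1.194, -0.259], TCP at [195.314, -593.676, 231.312] pointing down, gripper open.
Joint ranges: [-3.14, 3.14], [-1.21, 2.06], [-1.07, 1.41], [-3.16, 2.05], [-2.99, -0.16], [-3.1, 3.1]. Speed limits (rad/s): [2.79, 2.79, 3.14, 3.14, 3.14, 3.14].

INTERFACE

Orientations are given as a unit quaternion [x, y, z, w].
In Python, from bench import arm gives the robot as it stands.
- The arm moves only by the tool send_rows, never from a script. Its arguments are lists of equal length, an entry for each row: "translation": the shift along the tool's x, y, z in mm, a list of three; "dr": the turn, a rotation vector about the tool's x, y, z in degrees, a list of three; "grip": the finger opening in mm, from 0 to 85.4. In form: {"translation": [[dx, dy, dz], ...], "dr": [[ax, ay, az], ...], "grip": [grip, ...]}. A call has exactly 5 rows; each row shifts and turns the commanded pose from where the row before left it, along the tool's axes as they then stand; what a row does not reach is not made up. A row lasts 1/8 s, in which the tool goes at most 62.5 mm and 10.7 degrees, less where a joint would pass 70% of its speed; a pose out of reach is approached as far as the arm can. A call with a gripper value outside its range is refused whole. The fingers move at their own pace and stop on an object; the grip force is fixed at half the most. Time passes only in rows, so rows that do not move let the fingers close, or fill a call up. It gives the time, the measured TCP pose, the force and the opening at its end, in the units of the state.
- arm.read_state(): the state, without advancing time (a new reading comes with each control period).
- arm.get_image(name): name is "scene" or "top"; returns the picture (480x640x3 uint8, red, green, blue); there is no depth.
- arm.camera_info(name): a dict with "fx", "fy", "cx", "cy" (pixels), "cam_to_world" (4x4, takes a point from camera to world coordinates). Camera axes: x right, y down, z forward; pixel columns grow to the right and rows downward; lengths in mm; the calibration is good to about 2 mm. A picture is of the moment at which its call begins. camera_info takes no time and is no camera call.
- arm.job_done(): hands the job in, once; it reports no verdict.
Trained networks look in the newest picture that a camera, given by its name, has taken for a name from the list of things; names that differ only in an ending like _2 or _b are one class to them, and where a whole thing is asked for, a point or a joint stands for the part that bears it (a point fixed in the world has none). Each returns a list of dicts, best first, with "confidence" (0 to 1); they miss things now and then, are a little off and sometimes report something else, mostly with a low value. They report only what shows in the picture. A call takes as long as a camera call. They do not tell look-alikes from the thing itself.
- arm.search_frame(thing, camera): "xyz" ([x, y, z] in mm, in world coordinates, good to about 4 mm: the middle of the surface that is visible of it).
- arm.place_of(thing, camera): "xyz" ([x, y, z] in mm, in world coordinates, good to about 4 mm: a listed point, or the origin of a listed thing).
The state is a dict: "clock": time; "joints": joint angles; "joint_vel": joint speeds; "joint_efforts": joint torques, N m; "position": TCP position; "ee_rot": TCP orientation; "contact_force": force on the tool from outside, world axes, zero at the start; "wrist_torque": the same for the moment, N m; "gripper_width": finger opening in mm.
Only numpy, scipy, OpenCV 4.12 (cv2) and the standard library are available. Lean on these libraries where they do the work, as an engineer would, in place of code of your own. Each camera call takes 0.05 s, during which the arm holds its last target.

TASK

The white bottle with the orange cap in the green soap dish is used up: push it in through the blue sprung flap of the wall bin, so that it drops inside and the flap shuts behind it. Then stand the fresh blue bottle with the white cap upright inside the green dish in its place. Leave everything else where it is.

Things in the scene. Friction and masses are not known exactly. Their poses are not given: they have to be found in the camera images.
- empty: Used-up round travel bottle, white body with an orange cap and band, light (about 25 g). Straight: body 32 mm across up to 66 mm, cap 31 mm across up to 100 mm high. Starts standing upright in the green dish. Origin: centre of its underside; z up along its axis.
- empty_center (a point): Middle of the used-up bottle, on its axis 50 mm above its underside.
- fresh: Fresh round travel bottle of the very same shape and size (32 mm across, 100 mm high), blue body with a white cap and band, about 100 g. Starts standing upright on the ledge. Origin: centre of its underside; z up along its axis.
- dish: Green ceramic soap dish, loose, 0.4 kg: a shallow open tray 130 (its x) by 100 (its y) by 18 mm high, walls and floor 6 mm thick, flat inside. Origin: centre of its underside (inner floor 6 mm above).
- bin: Steel waste bin, 200 wide (y) by 200 deep (x) by 255 mm high, fixed to a white stub wall behind it (280 wide, 270 mm high, x = 100 to 130 mm). Origin: centre of its underside on the ledge; its front faces its own -x. Inside it is hollow, 188 by 188 mm, floor at 6 mm. The upper front slopes back and holds the blue flap.
- bin_sill (a point): Middle of the sill, the top edge of the upright front wall and lower edge of the flap opening: x = -100, y = 0, z = 150 mm in the bin's frame. From here the front slopes back and up at 50 degrees from level, 120 mm along the slope, to x = -23, z = 242 mm.
- bin_mouth (a point): Centre of the flap opening, on the slope: x = -61, y = 0, z = 196 mm in the bin's frame, axes as the bin's. The opening is 150 mm wide (y from -75 to 75 mm) and 120 mm along the slope.
- bin_rail (a point): Middle of the grab rail above the slope, a round bar 18 mm thick along y (-115 to 115 mm): x = -45, z = 335 mm in the bin's frame; its side arms run level back to posts on the stub wall. An upright gripper over the opening would hit it: come in beneath it from the front, tilted some 25 to 40 degrees (fingers pointing down and to the bin's +x).
- flap (a joint): Angle of the blue flap (146 wide by 114 mm, 5 mm thick), hinged at the top edge of the slope (x = -23, z = 242 mm in the bin's frame). 0 = shut; grows as its lower edge swings inward, to 1.35 rad. A spring shuts it: opening needs about 0.6 N at its lower edge, 1 to 2 N wide open. The bottle's weight alone does not open it.
- lota: Squat steel lota (water pot), 104 mm across, 92 mm high; a bystander. Origin: centre of its underside.
- tin: Aluminium tin with a green label, 60 mm across, 85 mm high; a bystander. Origin: centre of its underside.
- cup: Steel cup, 74 mm across and 95 mm high, with two toothbrushes in it reaching 180 mm high; a bystander. Origin: centre of its underside.
- bucket_lid: Orange bucket lid lying flat, 240 mm across, 27 mm high at its grip; a bystander. Origin: centre of its underside.
- soap: Pink bar of soap, 80 by 52 by 26 mm, on the ledge; a bystander. Origin: centre of its underside.
- nail_brush: Wooden nail brush, 85 by 40 by 28 mm, on the ledge; a bystander. Origin: centre of its underside.
Things that resemble listed ones, but are neither listed nor needed, are in the scene too. Leave any red look-alike of the fresh alone.

How it is judged (in metres and radians):
On the way, in this order (a step that is already met when the one before it is completed fails the run):
1. the used-up bottle lies inside the bin, with the flap shut behind it (x of empty_center in the frame of bin between -0.1 and 0.1 m and y of empty_center in the frame of bin between -0.1 and 0.1 m and z of empty_center in the frame of bin below 0.1 m and value of joint flap below 0.06 rad), for 0.2 s.
2. the fresh bottle stands upright in the dish (x of fresh in the frame of dish between -0.05 and 0.05 m and y of fresh in the frame of dish between -0.035 and 0.035 m and z of fresh in the frame of dish below 0.01 m and angle between fresh's own z axis and vertical below 0.1 rad), for 0.2 s.
At the end, for the whole second after the job is handed in: The used-up bottle is inside the bin (its middle within the bin's walls and below 100 mm), the flap is shut (within 0.06 rad), and the fresh bottle stands at rest, upright within 0.1 rad, on the floor of the green dish inside its rim (all of step 1 and all of step 2 and linear speed of fresh below 0.02 m/s); the robot touches nothing.
It fails at once if a bystander was moved more than 30 mm (distance of any of lota, tin, cup, bucket_lid, soap, nail_brush from where it was at the start of the episode above 0.03 m).
It fails at once if a bystander was tipped over (angle between any of lota, tin, cup's own z axis and vertical above 0.6 rad).
It fails at once if the green dish was moved more than 40 mm (distance of dish from where it was at the start of the episode above 0.04 m).
It also fails if it takes over 72 s, if anything falls off the work surface, if the arm or the gripper's body presses on something with over 40 N, if the wrist force passes 120 N, or if a joint passes its speed limit or range.

## Working session

There is one attempt and no reset: what is moved stays moved. The work goes in short steps, Python scripts to look and compute and a tool call to move; the robot and the scene stay as the last step left them, time stands still between calls to the robot, and variables do not carry over. Pictures are saved under pics/ and viewed, and the job is handed in when it is done.

Besides the shell and the picture viewer there is one more tool, called as a command line: name --argument value ..., lists and objects as JSON in quotes. send_rows: Moves the arm, as the interface text tells. Its arguments: {"type":"object","properties":{"translation":{"type":"array"},"dr":{"type":"array"},"grip":{"type":"array"}},"required":["translation","dr","grip"]}

```bash
ls; mkdir -p pics; python3 - <<'E'
from bench import arm
import cv2, numpy as np
s=arm.read_state(); print(s)
for c in ["scene","top"]:
    im=arm.get_image(c); cv2.imwrite(f"pics/{c}0.png",im[:,:,::-1])
    print(c,arm.camera_info(c))
for t in ["empty","fresh","dish","bin","bin_mouth","bin_sill"]:
    for c in ["scene","top"]:
        print(t,c,[(np.round(d["xyz"]).tolist(),round(d["confidence"],2)) for d in arm.place_of(t,c)])
E
```

```text
pics
{'clock': 0.0, 'joints': array([-9.94429198e-01,  3.85549306e-01,  6.59111143e-03, -5.01919302e-04,
       -1.19399949e+00, -2.58640555e-01]), 'joint_vel': array([-9.24337389e-04, -1.41074058e-03, -5.51186614e-04, -9.47125612e-04,
        7.54994491e-05, -2.34642224e-03]), 'joint_efforts': array([ 1.52222980e-03, -3.92284584e+01,  1.88406909e+01,  4.18631002e+00,
       -4.56686728e-03, -2.11948816e-06]), 'position': array([ 195.10591896, -593.13421534,  230.21194732]), 'ee_rot': array([-1.58104387e-01,  9.87421785e-01,  1.08243458e-03, -2.24975669e-04]), 'contact_force': array([-0.5271184 ,  0.17403012, -0.32060621]), 'wrist_torque': array([-0.0053843 ,  0.03675009, -0.02789246]), 'gripper_width': 85.32720591744823}
scene {'fx': 504.43076007039247, 'fy': 504.43076007039247, 'cx': 314.6577325671991, 'cy': 240.5234362804452, 'cam_to_world': array([[ 6.37633911e-01,  6.47310563e-01, -4.17626665e-01,
         1.06745784e+03],
       [ 7.70312995e-01, -5.31280604e-01,  3.52645444e-01,
        -4.09703143e+02],
       [ 6.39417390e-03, -5.46561941e-01, -8.37394268e-01,
         1.254
[... 444 characters left out ...]
552e-01,
         1.41108481e+03],
       [ 0.00000000e+00,  0.00000000e+00,  0.00000000e+00,
         1.00000000e+00]])}
empty scene [([475.0, 106.0, 5.0], 0.64)]
empty top [([484.0, 101.0, 6.0], 0.63)]
fresh scene [([641.0, 170.0, -0.0], 0.65), ([633.0, 87.0, -2.0], 0.56)]
fresh top [([647.0, 167.0, -3.0], 0.62), ([475.0, 105.0, 62.0], 0.47), ([632.0, 87.0, -0.0], 0.46)]
dish scene [([468.0, 103.0, -1.0], 0.83)]
dish top [([462.0, 100.0, -6.0], 0.55)]
bin scene []
bin top []
bin_mouth scene [([650.0, -204.0, 197.0], 0.66), ([446.0, -94.0, 0.0], 0.62)]
bin_mouth top [([648.0, -206.0, 199.0], 0.84)]
bin_sill scene []
bin_sill top [([606.0, -197.0, 152.0], 0.84), ([402.0, -400.0, 4.0], 0.24)]
```

View pics/scene0.png

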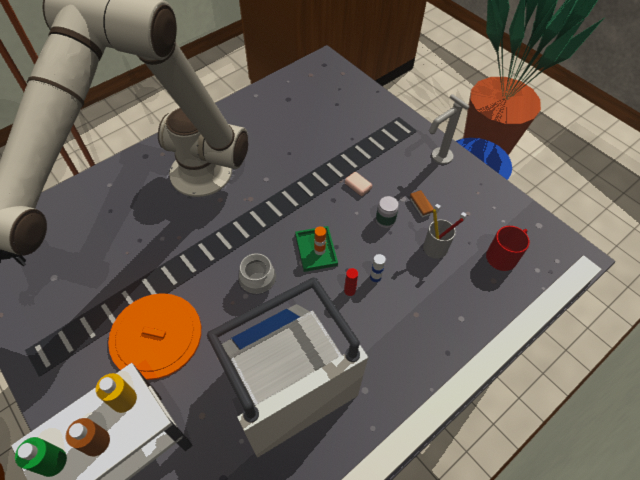

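View pics/top0.png

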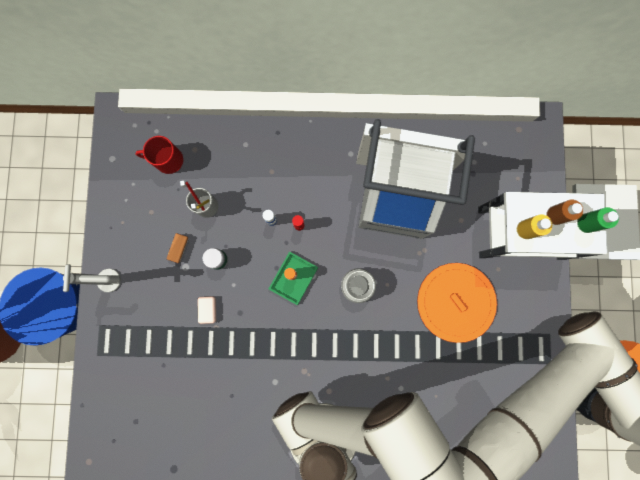

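The used-up bottle is at scene (320,240) / top (290,273), in the green dish. There are two fresh candidates: blue with a white cap at scene (378,265) / top (268,216), and a red one at scene (351,281) / top (297,222). The blue one fits the description. I'll confirm it in an enlarged crop.

```bash
python3 - <<'E'
import cv2,numpy as np
a=cv2.imread("pics/scene0.png")[215:305,290:400]; b=cv2.imread("pics/top0.png")[110:250,350:490]
c=cv2.imread("pics/top0.png")[200:310,230:390]
cv2.imwrite("pics/crop1.png",cv2.resize(a,None,fx=6,fy=6,interpolation=cv2.INTER_CUBIC))
cv2.imwrite("pics/crop2.png",cv2.resize(b,None,fx=4,fy=4,interpolation=cv2.INTER_CUBIC))
cv2.imwrite("pics/crop3.png",cv2.resize(c,None,fx=5,fy=5,interpolation=cv2.INTER_CUBIC))
E
```

```text
(no output)
```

View pics/crop1.png

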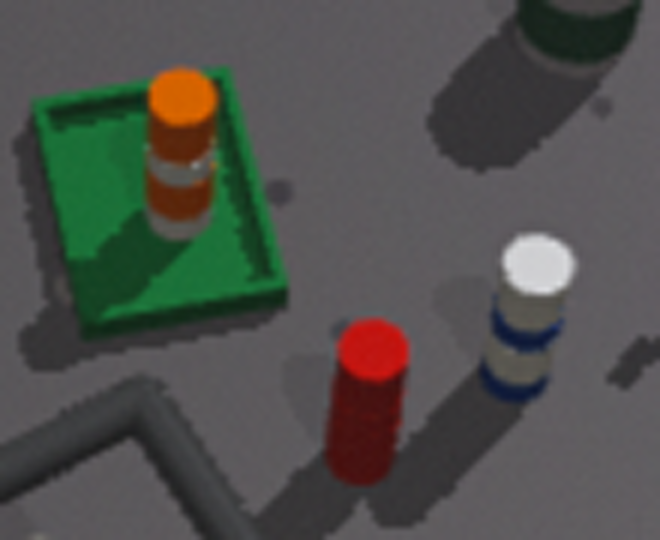

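View pics/crop2.png

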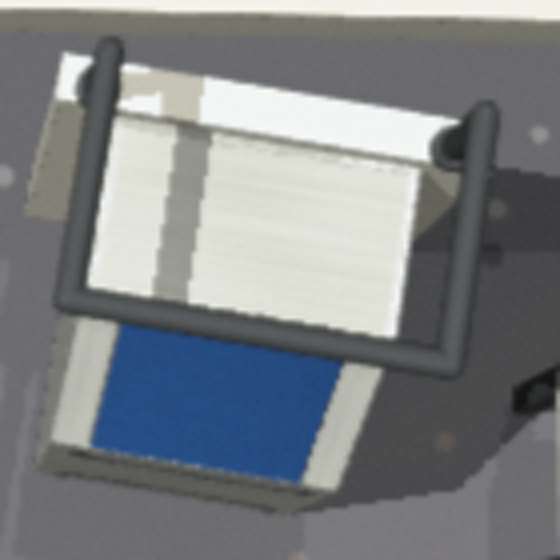

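View pics/crop3.png

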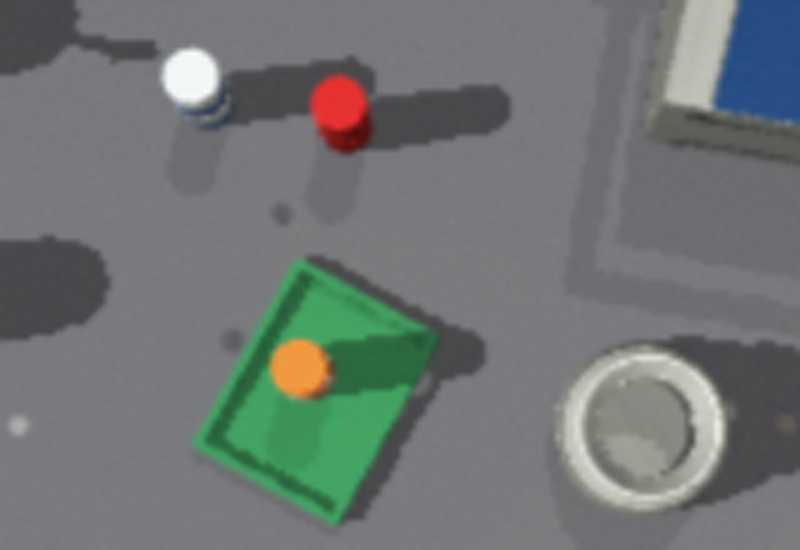

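```bash
cat > h.py <<'E'
from bench import arm
import numpy as np
from scipy.spatial.transform import Rotation as R
def px(c,u,v,z):
    i=arm.camera_info(c);M=i["cam_to_world"]
    d=M[:3,:3]@np.array([(u-i["cx"])/i["fx"],(v-i["cy"])/i["fy"],1]);o=M[:3,3]
    return o+d*(z-o[2])/d[2]
E
python3 - <<'E'
from h import *
np.set_printoptions(precision=1,suppress=True)
T=lambda u,v,s,o,z,c: px(c,u/s+o[0],v/s+o[1],z)
r1=T(68,300,4,(350,110),335,"top");r2=T(452,362,4,(350,110),335,"top")
s1=T(50,445,4,(350,110),150,"top");s2=T(335,490,4,(350,110),150,"top")
for a,b in((r1,r2),(s1,s2)):
    d=a-b;print(a,b,np.linalg.norm(d),(a+b)/2,np.degrees(np.arctan2(-d[0],d[1])))
dc=[T(u,v,5,(230,200),18,"top") for u,v in((303,262),(438,337),(337,522),(197,442))]
print(np.array(dc),np.mean(dc,0),np.linalg.norm(np.diff(dc,axis=0),axis=1))
d=dc[0]-dc[3];print("dish long",np.degrees(np.arctan2(d[1],d[0])))
for n,t,s in(("empty",(300,368),(183,97)),("fresh",(192,77),(538,264)),("red",(340,105),(373,350))):
    print(n,T(*t,5,(230,200),100,"top"),T(*s,6,(290,215),100,"scene"))
for t in ["bin_rail","lota","tin","cup","soap","nail_brush"]:
    print(t,[(np.round(d["xyz"]).tolist(),round(d["confidence"],2)) for d in arm.place_of(t,"top")])
E
```

```text
[681.4 -89.7 335. ] [ 648.4 -318.8  335. ] 231.43461879245777 [ 664.9 -204.2  335. ] -8.177943100350607
[622.7 -96.2 150. ] [ 595.2 -293.8  150. ] 199.4587501020592 [ 608.9 -195.   150. ] -7.919900733654294
[[543.4 109.5  18. ]
 [499.5  26.6  18. ]
 [387.5  84.8  18. ]
 [433.5 170.2  18. ]] [466.   97.7  18. ] [ 93.8 126.2  97. ]
dish long -28.930646778650576
empty [475.9 104.  100. ] [478.1 108.7 100. ]
fresh [642.1 170.9 100. ] [647.3 173.2 100. ]
red [627.5  85.2 100. ] [633.3  87.  100. ]
bin_rail [([664.0, -206.0, 332.0], 0.82)]
lota [([450.0, -95.0, -3.0], 0.88)]
tin [([523.0, 332.0, -5.0], 0.89)]
cup [([664.0, -203.0, 333.0], 0.68), ([681.0, 376.0, -5.0], 0.58), ([552.0, 452.0, -1.0], 0.53), ([609.0, -194.0, 149.0], 0.36)]
soap [([370.0, 355.0, -0.0], 0.91)]
nail_brush [([552.0, 452.0, -4.0], 0.68)]
```

Crop 1 confirms it: blue bands on a white-capped bottle at scene (378,265), and the plain red look-alike at (351,281). The bin's yaw is about -8° and its sill is near (608,-195,150). Next I'll write a planner helper and move.

```bash
cat >> h.py <<'E'
from scipy.spatial.transform import Slerp
YAW=np.radians(-8.1)
BX=np.array([np.cos(YAW),np.sin(YAW),0]);BY=np.array([-np.sin(YAW),np.cos(YAW),0])
SILL=np.array([608,-195.5,150.]); BO=SILL+100*BX-[0,0,150]
def binp(x,y,z): return BO+x*BX+y*BY+np.array([0,0,z])
def ori(tilt=0,yaw=0): # tool y along bin y, tilted toward bin +x; yaw extra about tool z
    z=np.array([0,0,-1.]);x=-BX
    return R.from_matrix(np.c_[x,BY,z])*R.from_rotvec([0,-np.radians(tilt),0])*R.from_rotvec([0,0,np.radians(yaw)])
def plan(p,Rt,n,p0=None,R0=None):
    s=arm.read_state()
    if p0 is None:p0=s["position"]
    if R0 is None:R0=R.from_quat(s["ee_rot"])
    sl=Slerp([0,1],R.from_quat([R0.as_quat(),Rt.as_quat()]))
    tr=[];dr=[]
    for k in range(n):
        a,b=sl(k/n),sl((k+1)/n)
        tr.append(np.round(a.inv().apply((np.array(p)-p0)/n),1).tolist())
        dr.append(np.round(np.degrees((a.inv()*b).as_rotvec()),2).tolist())
    for k in range(0,n,5): print(tr[k:k+5],dr[k:k+5])
    return np.array(p),Rt
def st():
    s=arm.read_state();print("t",round(s["clock"],2),"p",np.round(s["position"],1),"rpy/R z",np.round(R.from_quat(s["ee_rot"]).as_matrix()[:,2],3),"y",np.round(R.from_quat(s["ee_rot"]).as_matrix()[:,1],3),"j",np.round(s["joints"],2),"F",np.round(s["contact_force"],1),"g",round(s["gripper_width"],1))
E
python3 - <<'E'
from h import *
st();print(BO)
plan([477,105,200],ori(0),15)
E
```

```text
t 1.0 p [ 195.3 -593.7  231.3] rpy/R z [-0. -0. -1.] y [-0.312  0.95  -0.   ] j [-0.99  0.38  0.01  0.   -1.19 -0.26] F [-0.1 -0.7 -0.4] g 85.4
[ 707.00236577 -209.59012319    0.        ]
[[-32.4, 38.4, 2.1], [-31.2, 39.4, 2.1], [-30.0, 40.3, 2.1], [-28.7, 41.2, 2.1], [-27.5, 42.0, 2.1]] [[-0.0, -0.0, 1.75], [-0.0, -0.0, 1.75], [-0.0, -0.0, 1.75], [-0.0, -0.0, 1.75], [-0.0, -0.0, 1.75]]
[[-26.2, 42.9, 2.1], [-24.8, 43.6, 2.1], [-23.5, 44.4, 2.1], [-22.1, 45.1, 2.1], [-20.7, 45.7, 2.1]] [[-0.0, -0.0, 1.75], [-0.0, -0.0, 1.75], [-0.0, -0.0, 1.75], [-0.0, -0.0, 1.75], [-0.0, -0.0, 1.75]]
[[-19.3, 46.4, 2.1], [-17.9, 46.9, 2.1], [-16.5, 47.5, 2.1], [-15.0, 47.9, 2.1], [-13.5, 48.4, 2.1]] [[-0.0, -0.0, 1.75], [-0.0, -0.0, 1.75], [-0.0, -0.0, 1.75], [-0.0, -0.0, 1.75], [-0.0, -0.0, 1.75]]
```

send_rows --translation '[[-32,38,2],[-31,39,2],[-30,40,2],[-29,41,2],[-27,42,2]]' --dr '[[0,0,1.75],[0,0,1.75],[0,0,1.75],[0,0,1.75],[0,0,1.75]]' --grip '[85,85,85,85,85]'

```text
clock: 1.62
position: [289.3, -360.8, 221.5]
ee_rot: [-0.082, 0.997, -0.0, 0.0]
contact_force: [0.5, -1.5, 1.2]
gripper_width: 84.7
```

send_rows --translation '[[-26,43,2],[-25,44,2],[-23,44,2],[-22,45,2],[-21,46,2]]' --dr '[[0,0,1.75],[0,0,1.75],[0,0,1.75],[0,0,1.75],[0,0,1.75]]' --grip '[85,85,85,85,85]'

```text
clock: 2.25
position: [382.7, -127.5, 211.8]
ee_rot: [-0.006, 1.0, -0.0, 0.001]
contact_force: [0.7, -0.6, 0.1]
gripper_width: 85.2
```

send_rows --translation '[[-19,46,2],[-18,47,2],[-16,47,2],[-15,48,2],[-14,48,2]]' --dr '[[0,0,1.75],[0,0,1.75],[0,0,1.75],[0,0,1.75],[0,0,1.75]]' --grip '[85,85,85,85,85]'

```text
clock: 2.88
position: [476.1, 104.6, 201.6]
ee_rot: [0.07, 0.998, 0.0, 0.0]
contact_force: [0.5, -1.0, 0.4]
gripper_width: 84.9
```

```bash
python3 - <<'E'
from h import *
import cv2
st();plan([477,105,65],ori(0),5)
for c in("scene","top"): cv2.imwrite(f"pics/{c}1.png",arm.get_image(c)[:,:,::-1])
E
```

```text
t 2.88 p [476.1 104.6 201.6] rpy/R z [ 0.001  0.    -1.   ] y [0.14 0.99 0.  ] j [ 0.55  0.18 -0.37  0.   -1.03 -2.26] F [ 0.5 -1.   0.4] g 84.9
[[-0.1, 0.1, 27.3], [-0.1, 0.1, 27.3], [-0.1, 0.1, 27.3], [-0.2, 0.1, 27.3], [-0.2, 0.1, 27.3]] [[0.0, 0.01, 0.01], [0.0, 0.01, 0.01], [0.0, 0.01, 0.01], [0.0, 0.01, 0.01], [0.0, 0.01, 0.01]]
```

View pics/scene1.png

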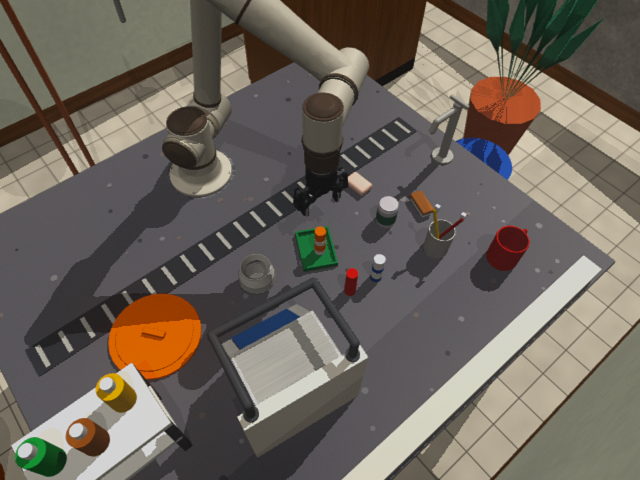

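send_rows --translation '[[0,0,30],[0,0,30],[0,0,30],[0,0,25],[0,0,20]]' --dr '[[0,0,0],[0,0,0],[0,0,0],[0,0,0],[0,0,0]]' --grip '[85,85,85,85,85]'

```text
clock: 3.6
position: [475.3, 102.3, 65.5]
ee_rot: [0.07, 0.998, -0.0, -0.0]
contact_force: [1.3, -0.4, 0.2]
gripper_width: 85.1
```

```bash
python3 - <<'E'
from h import *
import cv2
st()
im=arm.get_image("scene")[:,:,::-1]
cv2.imwrite("pics/scene2.png",cv2.resize(im[140:320,220:460],None,fx=3,fy=3))
E
```

```text
t 3.6 p [475.3 102.3  65.5] rpy/R z [-0.001 -0.    -1.   ] y [ 0.14  0.99 -0.  ] j [ 0.55  0.35 -0.54  0.   -0.68 -2.26] F [ 1.3 -0.4  0.2] g 85.1
```

View pics/scene2.png

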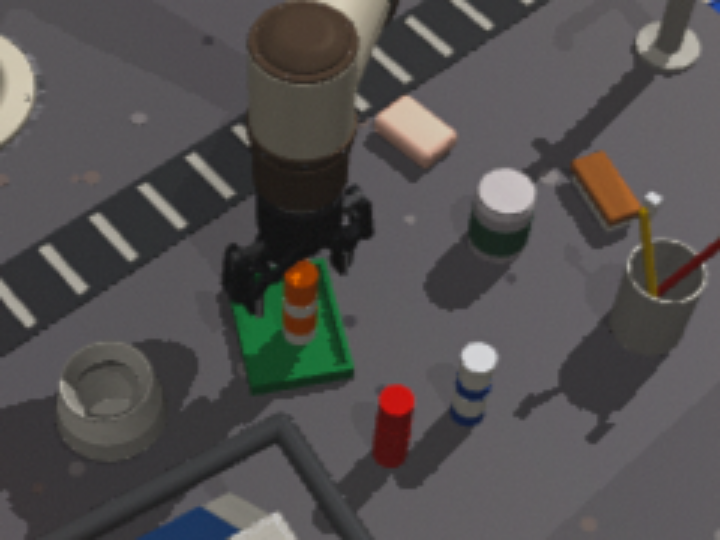

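The picture shows the orange-capped bottle between the open fingers at crop (300,300), with no contact. I'll close the gripper.

send_rows --translation '[[0,0,0],[0,0,0],[0,0,0],[0,0,0],[0,0,0]]' --dr '[[0,0,0],[0,0,0],[0,0,0],[0,0,0],[0,0,0]]' --grip '[20,20,20,20,20]'

```text
clock: 4.28
position: [476.5, 103.3, 67.4]
ee_rot: [0.07, 0.998, 0.0, 0.001]
contact_force: [-0.2, -0.1, 6.5]
gripper_width: 29.9
```

send_rows --translation '[[0,0,0],[0,0,0],[0,0,-10],[0,0,-20],[0,0,-20]]' --dr '[[0,0,0],[0,0,0],[0,0,0],[0,0,0],[0,0,0]]' --grip '[20,20,20,20,20]'

```text
clock: 4.9
position: [475.3, 102.7, 117.0]
ee_rot: [0.07, 0.998, -0.0, -0.0]
contact_force: [-0.5, -0.1, -0.2]
gripper_width: 30.0
```

```bash
python3 - <<'E'
from h import *
import cv2
st()
im=arm.get_image("scene")[:,:,::-1]
cv2.imwrite("pics/scene3.png",cv2.resize(im[140:320,220:460],None,fx=3,fy=3))
E
```

```text
t 4.9 p [475.3 102.7 117. ] rpy/R z [-0.001 -0.    -1.   ] y [ 0.14  0.99 -0.  ] j [ 0.55  0.27 -0.48 -0.   -0.81 -2.26] F [-0.5 -0.1 -0.2] g 30.0
```

View pics/scene3.png

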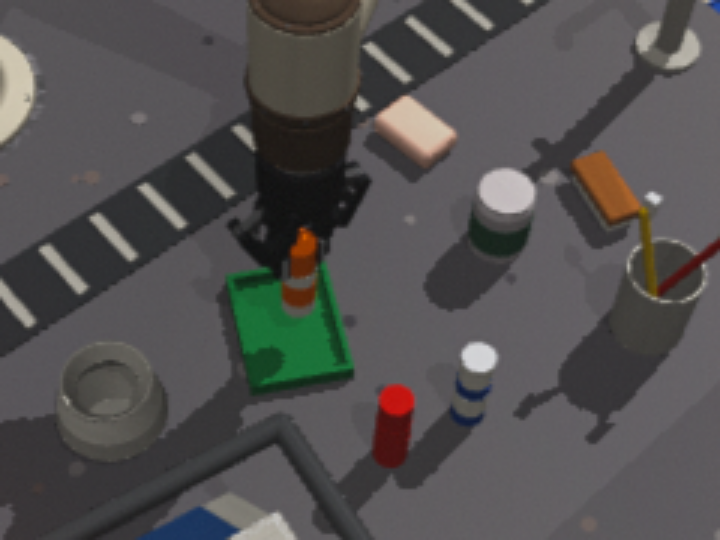

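Gripped at 30 mm and lifted, with the dish undisturbed at crop (290,330). Next, tilt and move to the point in front of the flap.

```bash
python3 - <<'E'
from h import *
print(binp(-142,0,298));plan(binp(-142,0,298),ori(35),10)
E
```

```text
[ 566.41900638 -189.58214826  298.        ]
[[-13.0, -27.7, -17.8], [-14.1, -27.7, -17.0], [-15.1, -27.7, -16.1], [-16.0, -27.7, -15.2], [-16.9, -27.7, -14.2]] [[0.02, -3.48, 0.01], [0.02, -3.48, 0.01], [0.02, -3.48, 0.01], [0.02, -3.48, 0.01], [0.02, -3.48, 0.01]]
[[-17.7, -27.7, -13.1], [-18.5, -27.7, -12.0], [-19.2, -27.7, -10.8], [-19.8, -27.7, -9.7], [-20.4, -27.7, -8.4]] [[0.02, -3.48, 0.01], [0.02, -3.48, 0.01], [0.02, -3.48, 0.01], [0.02, -3.48, 0.01], [0.02, -3.48, 0.01]]
```

send_rows --translation '[[-13,-28,-18],[-14,-28,-17],[-15,-28,-16],[-16,-28,-15],[-17,-28,-14]]' --dr '[[0,-3.5,0],[0,-3.5,0],[0,-3.5,0],[0,-3.5,0],[0,-3.5,0]]' --grip '[20,20,20,20,20]'

```text
clock: 5.58
position: [520.1, -45.9, 205.5]
ee_rot: [0.069, 0.986, -0.011, 0.152]
contact_force: [0.4, -0.7, -0.6]
gripper_width: 29.8
```

send_rows --translation '[[-18,-28,-13],[-19,-28,-12],[-19,-28,-11],[-20,-28,-10],[-20,-28,-8]]' --dr '[[0,-3.5,0],[0,-3.5,0],[0,-3.5,0],[0,-3.5,0],[0,-3.5,0]]' --grip '[20,20,20,20,20]'

```text
clock: 6.2
position: [565.0, -193.6, 294.5]
ee_rot: [0.067, 0.951, -0.021, 0.3]
contact_force: [0.5, 1.6, -1.1]
gripper_width: 29.6
```

```bash
python3 - <<'E'
from h import *
import cv2
st()
for c in("scene","top"):
    cv2.imwrite(f"pics/{c}4.png",arm.get_image(c)[:,:,::-1])
def pr(): 
    for t in("bin_mouth","bin_sill","bin_rail"):
        for c in("scene","top"): print(t,c,[(np.round(d["xyz"]).tolist(),round(d["confidence"],2)) for d in arm.place_of(t,c)][:2])
pr()
plan(binp(-67.5-.574*60,0,191.4+.819*60),ori(35),5)
E
```

```text
t 6.2 p [ 565.  -193.6  294.5] rpy/R z [ 0.569 -0.081 -0.819] y [ 0.14  0.99 -0.  ] j [-0.03  0.04 -0.48  0.15 -0.45 -1.79] F [ 0.5  1.6 -1.1] g 29.6
bin_mouth scene [([646.0, -205.0, 198.0], 0.71), ([405.0, -399.0, 2.0], 0.71)]
bin_mouth top [([650.0, -204.0, 202.0], 0.86)]
bin_sill scene [([616.0, -196.0, 153.0], 0.86)]
bin_sill top [([609.0, -196.0, 148.0], 0.88)]
bin_rail scene [([668.0, -202.0, 335.0], 0.55), ([406.0, -398.0, 1.0], 0.54)]
bin_rail top [([664.0, -207.0, 336.0], 0.84)]
[[-0.7, 0.5, 13.4], [-0.6, 0.5, 13.4], [-0.6, 0.5, 13.4], [-0.6, 0.5, 13.4], [-0.6, 0.5, 13.4]] [[0.01, -0.02, 0.02], [0.01, -0.02, 0.02], [0.01, -0.02, 0.02], [0.01, -0.02, 0.02], [0.01, -0.02, 0.02]]
```

View pics/scene4.png

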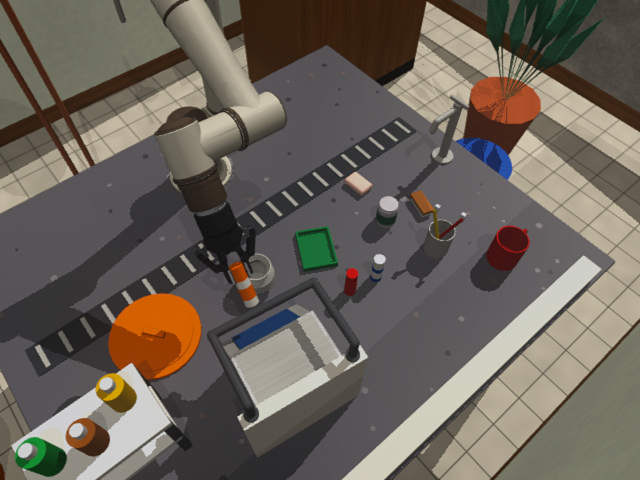

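View pics/top4.png

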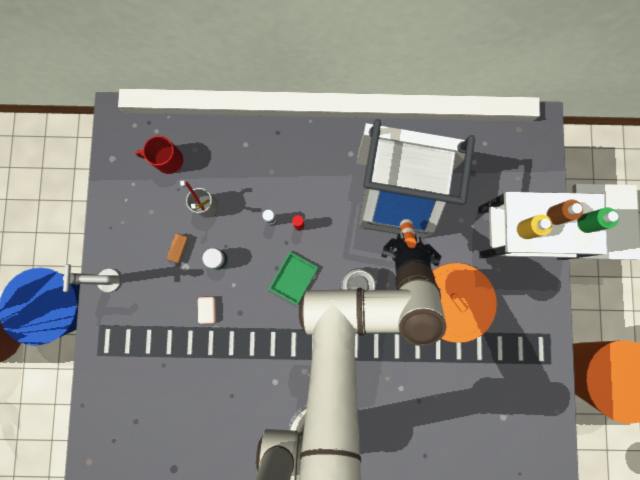

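The bottle is at scene (243,283), tilted toward the flap, and at top (408,232) it lines up with the flap centre. The bin fix agrees within about 3 mm, so I'll shift it slightly and go on.

```bash
sed -i 's/608,-195.5,150/609,-197,150/' h.py; python3 - <<'E'
from h import *
plan(binp(-67.5-.574*60,0,191.4+.819*60),ori(35),5)
E
```

```text
[[-0.8, 0.2, 13.5], [-0.8, 0.2, 13.5], [-0.8, 0.2, 13.5], [-0.8, 0.2, 13.5], [-0.8, 0.2, 13.5]] [[0.01, -0.02, 0.02], [0.01, -0.02, 0.02], [0.01, -0.02, 0.02], [0.01, -0.02, 0.02], [0.01, -0.02, 0.02]]
```

send_rows --translation '[[-1,0,14],[-1,0,14],[-1,0,13],[-1,0,13],[0,0,13]]' --dr '[[0,0,0],[0,0,0],[0,0,0],[0,0,0],[0,0,0]]' --grip '[20,20,20,20,20]'

```text
clock: 7.22
position: [607.6, -198.6, 241.2]
ee_rot: [0.067, 0.951, -0.021, 0.3]
contact_force: [-1.2, 0.4, 2.7]
gripper_width: 30.2
```

send_rows --translation '[[0,0,8],[0,0,8],[0,0,8],[0,0,8],[0,0,8]]' --dr '[[0,0,0],[0,0,0],[0,0,0],[0,0,0],[0,0,0]]' --grip '[20,20,20,20,20]'

```text
clock: 7.85
position: [629.4, -201.7, 208.4]
ee_rot: [0.067, 0.951, -0.021, 0.3]
contact_force: [-1.4, 0.2, 0.8]
gripper_width: 30.0
```

```bash
python3 - <<'E'
from h import *
import cv2
st()
a=arm.get_image("scene")[:,:,::-1][200:400,140:380]
b=arm.get_image("top")[:,:,::-1][110:310,320:500]
cv2.imwrite("pics/s5.png",cv2.resize(a,None,fx=3,fy=3))
cv2.imwrite("pics/t5.png",cv2.resize(b,None,fx=3,fy=3))
plan(binp(-67.5+.574*54,0,191.4-.819*54),ori(35),10)
E
```

```text
t 7.85 p [ 629.4 -201.7  208.4] rpy/R z [ 0.567 -0.08  -0.82 ] y [ 0.14  0.99 -0.  ] j [-0.05  0.24 -0.51  0.24 -0.23 -1.88] F [-1.4  0.2  0.8] g 30.0
[[-0.2, 0.2, 7.4], [-0.2, 0.2, 7.4], [-0.2, 0.2, 7.4], [-0.2, 0.2, 7.4], [-0.2, 0.2, 7.4]] [[0.0, -0.03, 0.0], [0.0, -0.03, 0.0], [0.0, -0.03, 0.0], [0.0, -0.03, 0.0], [0.0, -0.03, 0.0]]
[[-0.2, 0.2, 7.4], [-0.2, 0.2, 7.4], [-0.2, 0.2, 7.4], [-0.2, 0.2, 7.4], [-0.2, 0.2, 7.4]] [[0.0, -0.03, 0.0], [0.0, -0.03, 0.0], [0.0, -0.03, 0.0], [0.0, -0.03, 0.0], [0.0, -0.03, 0.0]]
```

View pics/s5.png

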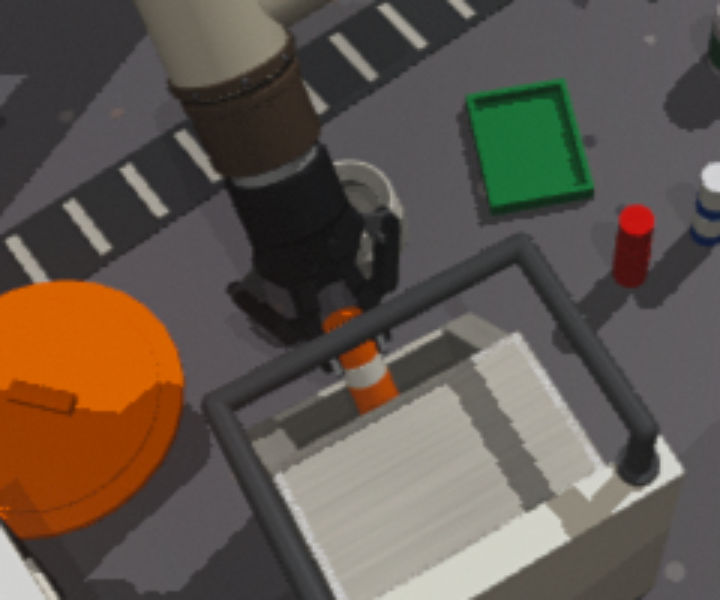

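View pics/t5.png

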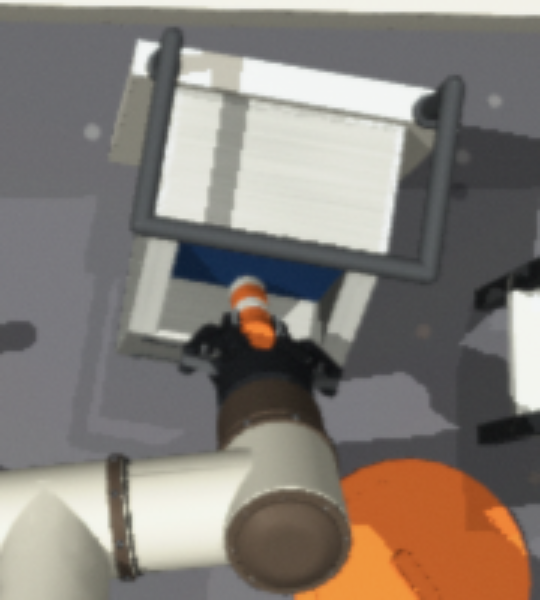

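The flap has opened inward with the bottle halfway through, at s5 (365,370) and t5 (250,300). Joint 5 is at -0.23, near its limit of -0.16, so I'll ease the tilt to 26° while pushing in.

```bash
python3 - <<'E'
from h import *
print(binp(-43.6,0,146.7));plan(binp(-43.6,0,146.7),ori(26),10)
E
```

```text
[ 664.8373343  -204.94682948  146.7       ]
[[0.4, 0.2, 7.0], [0.3, 0.2, 7.0], [0.2, 0.2, 7.0], [0.1, 0.2, 7.0], [-0.0, 0.2, 7.0]] [[0.0, 0.87, 0.0], [0.0, 0.87, 0.0], [0.0, 0.87, 0.0], [0.0, 0.87, 0.0], [0.0, 0.87, 0.0]]
[[-0.1, 0.2, 7.0], [-0.2, 0.2, 7.0], [-0.3, 0.2, 7.0], [-0.4, 0.2, 7.0], [-0.5, 0.2, 7.0]] [[0.0, 0.87, 0.0], [0.0, 0.87, 0.0], [0.0, 0.87, 0.0], [0.0, 0.87, 0.0], [0.0, 0.87, 0.0]]
```

send_rows --translation '[[0,0,7],[0,0,7],[0,0,7],[0,0,7],[0,0,7]]' --dr '[[0,1,0],[0,1,0],[0,1,0],[0,1,0],[0,1,0]]' --grip '[20,20,20,20,20]'

```text
clock: 8.57
position: [648.6, -204.3, 179.2]
ee_rot: [0.068, 0.964, -0.018, 0.258]
contact_force: [-2.1, 0.1, 0.4]
gripper_width: 29.5
```

send_rows --translation '[[0,0,7],[0,0,7],[0,0,7],[0,0,7],[0,0,7]]' --dr '[[0,1,0],[0,1,0],[0,1,0],[0,1,0],[0,0,0]]' --grip '[20,20,20,20,20]'

```text
clock: 9.2
position: [665.2, -206.6, 148.5]
ee_rot: [0.068, 0.972, -0.016, 0.225]
contact_force: [-1.4, 1.5, -0.6]
gripper_width: 29.9
```

```bash
python3 - <<'E'
from h import *
import cv2
st()
a=arm.get_image("scene")[:,:,::-1][200:400,140:380]
b=arm.get_image("top")[:,:,::-1][110:310,320:500]
cv2.imwrite("pics/s6.png",cv2.resize(a,None,fx=3,fy=3))
cv2.imwrite("pics/t6.png",cv2.resize(b,None,fx=3,fy=3))
E
```

```text
t 9.2 p [ 665.2 -206.6  148.5] rpy/R z [ 0.434 -0.061 -0.899] y [0.14 0.99 0.  ] j [-0.05  0.4  -0.32  0.1  -0.4  -1.74] F [-1.4  1.5 -0.6] g 29.9
```

View pics/s6.png

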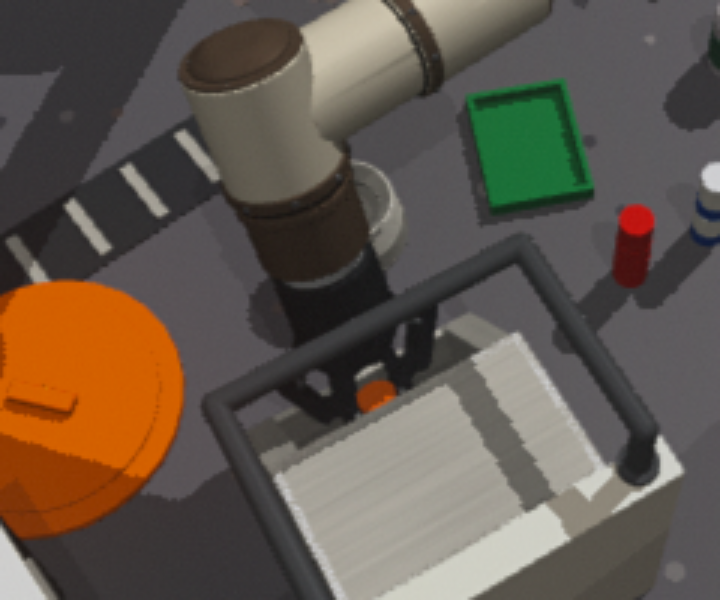

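View pics/t6.png

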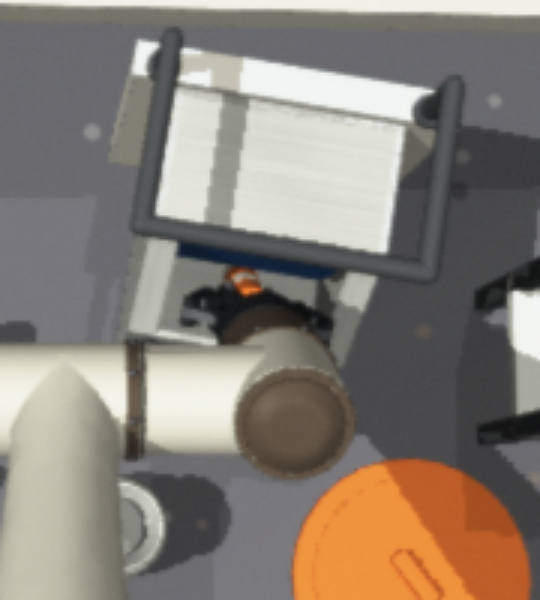

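The bottle is nearly fully inside with only the orange cap top visible, at s6 (377,397), and forces are low. I'll go a few mm deeper and release.

send_rows --translation '[[0,0,3],[0,0,3],[0,0,0],[0,0,0],[0,0,0]]' --dr '[[0,0,0],[0,0,0],[0,0,0],[0,0,0],[0,0,0]]' --grip '[20,20,20,60,60]'

```text
clock: 9.93
position: [667.3, -206.8, 143.7]
ee_rot: [0.068, 0.972, -0.016, 0.225]
contact_force: [-1.5, 1.9, -0.4]
gripper_width: 59.4
```

send_rows --translation '[[0,0,0],[0,0,0],[0,0,0],[0,0,0],[0,0,0]]' --dr '[[0,0,0],[0,0,0],[0,0,0],[0,0,0],[0,0,0]]' --grip '[60,60,60,60,60]'

```text
clock: 10.55
position: [667.4, -207.0, 143.6]
ee_rot: [0.068, 0.972, -0.016, 0.225]
contact_force: [-1.4, 1.5, 0.5]
gripper_width: 60.0
```

```bash
python3 - <<'E'
from h import *
import cv2
st()
a=arm.get_image("scene")[:,:,::-1][200:400,140:380]
b=arm.get_image("top")[:,:,::-1][110:310,320:500]
cv2.imwrite("pics/s7.png",cv2.resize(a,None,fx=3,fy=3))
cv2.imwrite("pics/t7.png",cv2.resize(b,None,fx=3,fy=3))
E
```

```text
t 10.55 p [ 667.4 -207.   143.6] rpy/R z [ 0.434 -0.061 -0.899] y [ 0.14  0.99 -0.  ] j [-0.05  0.4  -0.32  0.1  -0.39 -1.74] F [-1.4  1.5  0.5] g 60.0
```

View pics/s7.png

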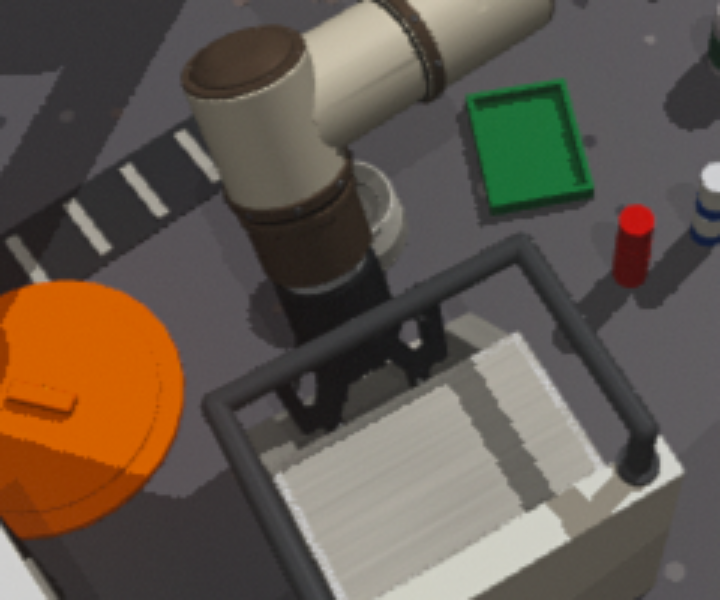

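View pics/t7.png

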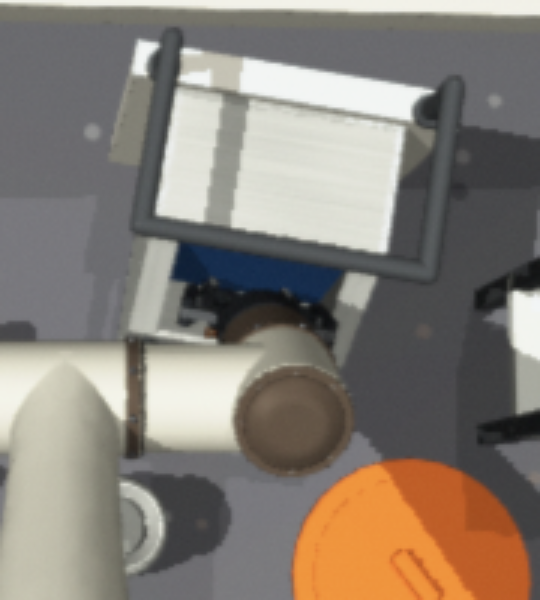

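send_rows --translation '[[0,0,-8],[0,0,-12],[0,0,-15],[0,0,-15],[0,0,-15]]' --dr '[[0,0,0],[0,0,0],[0,0,0],[0,0,0],[0,0,0]]' --grip '[60,60,60,60,60]'

```text
clock: 11.28
position: [639.4, -203.0, 204.2]
ee_rot: [0.068, 0.972, -0.016, 0.226]
contact_force: [0.5, -0.3, -0.8]
gripper_width: 59.7
```

send_rows --translation '[[0,0,-15],[0,0,-15],[0,0,-15],[0,0,-15],[0,0,-15]]' --dr '[[0,0,0],[0,0,0],[0,0,0],[0,0,0],[0,0,0]]' --grip '[60,60,60,60,60]'

```text
clock: 11.9
position: [606.0, -198.3, 270.1]
ee_rot: [0.068, 0.972, -0.016, 0.224]
contact_force: [-0.6, 0.8, -0.3]
gripper_width: 59.8
```

```bash
python3 - <<'E'
from h import *
import cv2
st()
a=arm.get_image("scene")[:,:,::-1][200:400,140:380]
b=arm.get_image("top")[:,:,::-1][110:310,320:500]
cv2.imwrite("pics/s8.png",cv2.resize(a,None,fx=3,fy=3))
cv2.imwrite("pics/t8.png",cv2.resize(b,None,fx=3,fy=3))
for c in("scene","top"):
    print(c,[(np.round(d["xyz"]).tolist(),round(d["confidence"],2)) for d in arm.search_frame("empty",c)][:3],[(np.round(d["xyz"]).tolist(),round(d["confidence"],2)) for d in arm.search_frame("flap",c)][:2])
plan([555,-110,270],ori(0),10)
E
```

```text
t 11.9 p [ 606.  -198.3  270.1] rpy/R z [ 0.434 -0.061 -0.899] y [0.14 0.99 0.  ] j [-0.04  0.18 -0.28  0.07 -0.66 -1.71] F [-0.6  0.8 -0.3] g 59.8
scene [([471.0, -114.0, 57.0], 0.38)] [([644.0, -203.0, 199.0], 0.7)]
top [] [([652.0, -196.0, 206.0], 0.68), ([549.0, 452.0, 26.0], 0.63)]
[[5.6, 8.0, -2.9], [5.7, 8.0, -2.6], [5.8, 8.0, -2.4], [5.9, 8.0, -2.1], [6.0, 8.0, -1.8]] [[0.0, 2.59, 0.0], [0.0, 2.59, 0.0], [0.0, 2.59, 0.0], [0.0, 2.59, 0.0], [0.0, 2.59, 0.0]]
[[6.1, 8.0, -1.6], [6.2, 8.0, -1.3], [6.2, 8.0, -1.0], [6.3, 8.0, -0.7], [6.3, 8.0, -0.4]] [[0.0, 2.59, 0.0], [0.0, 2.59, 0.0], [0.0, 2.59, 0.0], [0.0, 2.59, 0.0], [0.0, 2.59, 0.0]]
```

View pics/s8.png

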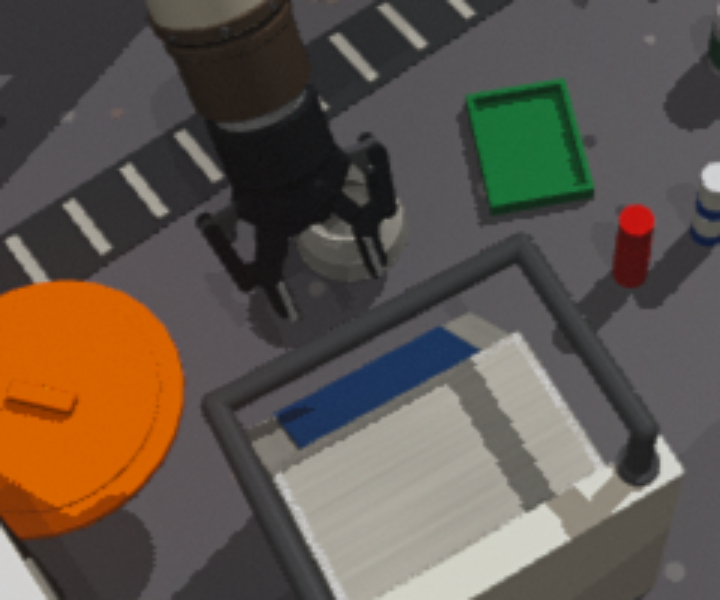

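View pics/t8.png

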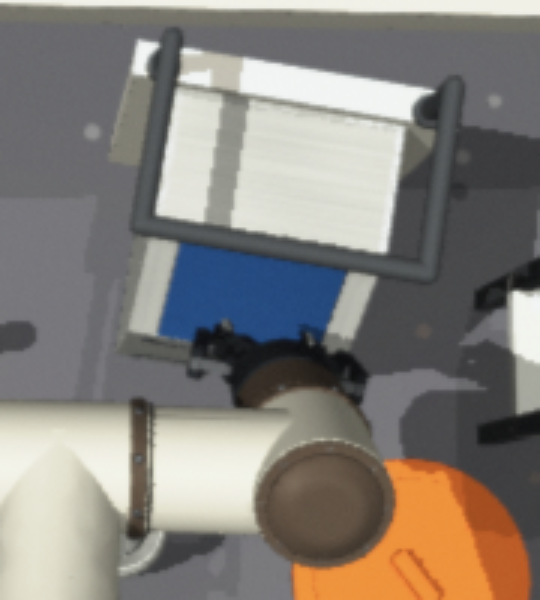

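The flap is flush shut, at s8 (375,385) and t8 (255,290). No bottle is visible outside the bin and the gripper is empty. Next, the fresh bottle.

send_rows --translation '[[5,8,-3],[6,8,-3],[6,8,-2],[6,8,-2],[6,8,-2]]' --dr '[[0,2.6,0],[0,2.6,0],[0,2.6,0],[0,2.6,0],[0,2.6,0]]' --grip '[60,60,60,60,60]'

```text
clock: 12.82
position: [580.6, -154.1, 269.2]
ee_rot: [0.07, 0.991, -0.008, 0.111]
contact_force: [0.3, 0.7, 0.7]
gripper_width: 60.3
```

send_rows --translation '[[6,8,-2],[6,8,-1],[6,8,-1],[6,8,-1],[6,8,0]]' --dr '[[0,2.6,0],[0,2.6,0],[0,2.6,0],[0,2.6,0],[0,2.5,0]]' --grip '[60,60,60,60,60]'

```text
clock: 13.45
position: [556.1, -110.2, 270.1]
ee_rot: [0.07, 0.998, -0.0, -0.001]
contact_force: [-0.7, -0.9, -0.6]
gripper_width: 60.0
```

```bash
python3 - <<'E'
from h import *
import cv2
st()
for c in("scene","top"):
    im=arm.get_image(c)
    for t in("fresh","dish"):
        print(c,t,[(np.round(d["xyz"]).tolist(),round(d["confidence"],2)) for d in arm.place_of(t,c)][:3])
cv2.imwrite("pics/t9.png",im[:,:,::-1])
plan([645,170,180],ori(0,-45),10)
E
```

```text
t 13.45 p [ 556.1 -110.2  270.1] rpy/R z [-0.001 -0.    -1.   ] y [ 0.14  0.99 -0.  ] j [ 0.09  0.26 -0.07 -0.   -1.24 -1.8 ] F [-0.7 -0.9 -0.6] g 60.0
scene fresh [([632.0, 85.0, -2.0], 0.71), ([645.0, 170.0, -3.0], 0.6)]
scene dish [([468.0, 102.0, 2.0], 0.84)]
top fresh [([646.0, 168.0, 1.0], 0.62)]
top dish [([468.0, 97.0, -2.0], 0.86)]
[[-4.9, 29.0, 9.1], [-7.1, 28.6, 9.1], [-9.3, 27.9, 9.1], [-11.5, 27.1, 9.1], [-13.6, 26.1, 9.1]] [[-0.0, 0.01, -4.5], [-0.0, 0.01, -4.5], [-0.0, 0.01, -4.5], [-0.0, 0.01, -4.5], [-0.0, 0.01, -4.5]]
[[-15.6, 25.0, 9.1], [-17.5, 23.7, 9.1], [-19.3, 22.2, 9.1], [-21.0, 20.7, 9.1], [-22.5, 18.9, 9.1]] [[-0.0, 0.01, -4.5], [-0.0, 0.01, -4.5], [-0.0, 0.01, -4.5], [-0.0, 0.01, -4.5], [-0.0, 0.01, -4.5]]
```

View pics/t9.png

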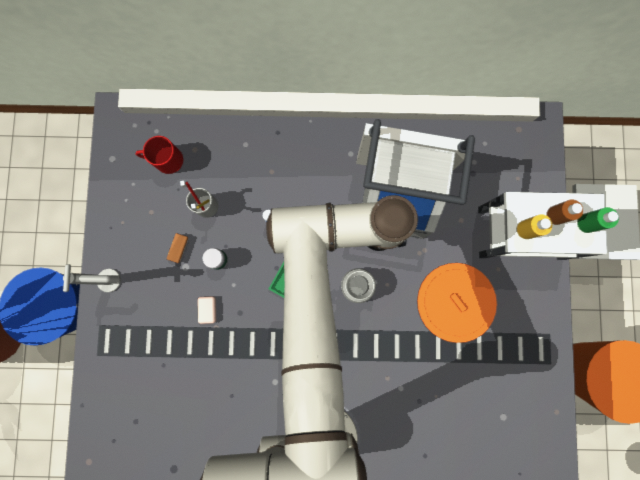

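send_rows --translation '[[-5,29,9],[-7,29,9],[-9,28,9],[-12,27,9],[-14,26,9]]' --dr '[[0,0,-4.5],[0,0,-4.5],[0,0,-4.5],[0,0,-4.5],[0,0,-4.5]]' --grip '[60,60,60,60,60]'

```text
clock: 14.38
position: [601.5, 30.7, 225.9]
ee_rot: [-0.127, 0.992, -0.0, 0.001]
contact_force: [1.2, -0.0, -0.3]
gripper_width: 60.0
```

send_rows --translation '[[-16,25,9],[-17,24,9],[-19,22,9],[-21,21,9],[-22,19,9]]' --dr '[[0,0,-4.5],[0,0,-4.5],[0,0,-4.5],[0,0,-4.5],[0,0,-4.5]]' --grip '[60,60,60,60,60]'

```text
clock: 15.0
position: [644.9, 171.1, 180.8]
ee_rot: [-0.318, 0.948, -0.0, 0.001]
contact_force: [0.8, -0.5, 0.5]
gripper_width: 60.0
```

```bash
python3 - <<'E'
from h import *
import cv2
st()
a=arm.get_image("scene")[:,:,::-1]
cv2.imwrite("pics/s10.png",cv2.resize(a[180:320,280:480],None,fx=4,fy=4))
plan([645.5,170,55],ori(0,-45),5)
E
```

```text
t 15.0 p [644.9 171.1 180.8] rpy/R z [ 0.002 -0.    -1.   ] y [-0.603  0.798 -0.001] j [ 0.5   0.49  0.05  0.   -1.13 -1.43] F [ 0.8 -0.5  0.5] g 60.0
[[0.5, -0.6, 24.8], [0.5, -0.6, 24.8], [0.5, -0.7, 24.8], [0.5, -0.7, 24.8], [0.5, -0.7, 24.8]] [[-0.01, 0.01, 0.09], [-0.01, 0.01, 0.09], [-0.01, 0.01, 0.09], [-0.01, 0.01, 0.09], [-0.01, 0.01, 0.09]]
```

View pics/s10.png

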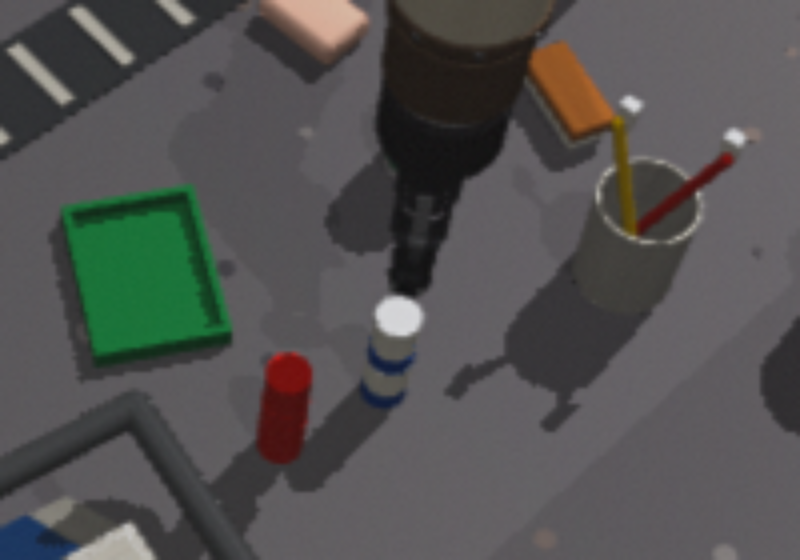

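The fingers hang directly over the blue-banded bottle with the white cap at crop (398,317). The red one at (285,375) is clear. Descend.

send_rows --translation '[[0.5,-0.5,20],[0.5,-0.5,20],[0,-0.5,15],[0,0,10],[0,0,5]]' --dr '[[0,0,0],[0,0,0],[0,0,0],[0,0,0],[0,0,0]]' --grip '[60,60,60,60,60]'

```text
clock: 15.68
position: [644.9, 168.6, 110.8]
ee_rot: [-0.317, 0.948, -0.0, 0.001]
contact_force: [-0.2, -0.3, 0.5]
gripper_width: 60.0
```

send_rows --translation '[[0,0,10],[0,0,12],[0,0,12],[0,0,12],[0,0,10]]' --dr '[[0,0,0],[0,0,0],[0,0,0],[0,0,0],[0,0,0]]' --grip '[60,60,60,60,60]'

```text
clock: 16.3
position: [644.8, 168.7, 54.1]
ee_rot: [-0.317, 0.948, -0.0, 0.0]
contact_force: [0.3, -0.5, 0.5]
gripper_width: 60.0
```

send_rows --translation '[[0,0,0],[0,0,0],[0,0,0],[0,0,0],[0,0,0]]' --dr '[[0,0,0],[0,0,0],[0,0,0],[0,0,0],[0,0,0]]' --grip '[20,20,20,20,20]'

```text
clock: 16.92
position: [645.0, 168.8, 55.2]
ee_rot: [-0.317, 0.948, -0.0, 0.001]
contact_force: [-0.0, 0.4, -0.4]
gripper_width: 29.9
```

```bash
python3 - <<'E'
from h import *
import cv2
st()
a=arm.get_image("scene")[:,:,::-1]
cv2.imwrite("pics/s11.png",cv2.resize(a[180:320,280:480],None,fx=4,fy=4))
E
```

```text
t 16.93 p [645.  168.8  55.2] rpy/R z [ 0.002 -0.    -1.   ] y [-0.601  0.799 -0.001] j [ 0.5   0.61 -0.09  0.   -0.87 -1.43] F [-0.   0.4 -0.4] g 29.9
```

View pics/s11.png

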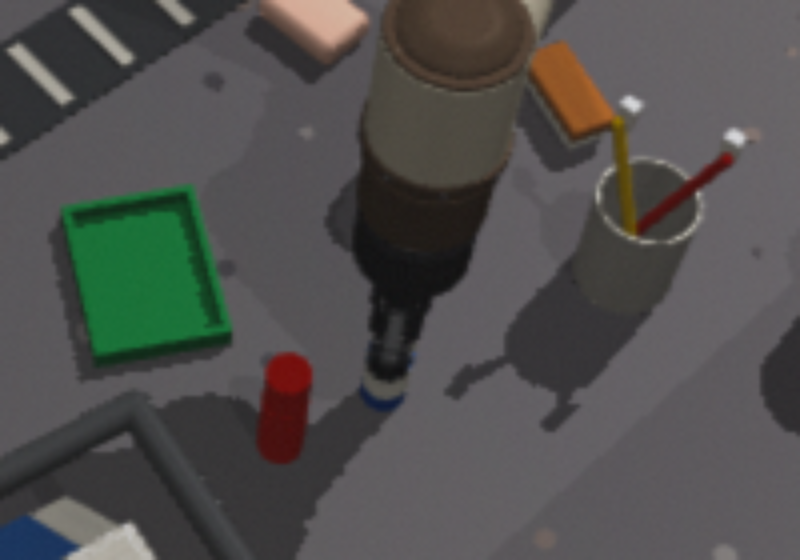

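It's gripped at 29.9 mm with blue showing below the fingers at crop (385,395), and the red bottle is untouched. Lift and move to the dish centre at about (467,100).

send_rows --translation '[[0,0,-10],[0,0,-20],[0,0,-25],[0,0,-25],[0,0,-15]]' --dr '[[0,0,0],[0,0,0],[0,0,0],[0,0,0],[0,0,0]]' --grip '[20,20,20,20,20]'

```text
clock: 17.6
position: [645.4, 169.0, 152.5]
ee_rot: [-0.317, 0.948, -0.0, 0.002]
contact_force: [0.1, -1.3, -1.1]
gripper_width: 30.1
```

```bash
python3 - <<'E'
from h import *
st()
plan([467,100,150],ori(0,-45),10)
E
```

```text
t 17.6 p [645.4 169.  152.5] rpy/R z [ 0.004  0.001 -1.   ] y [-0.601  0.799 -0.002] j [ 0.5   0.51  0.01  0.   -1.06 -1.42] F [ 0.1 -1.3 -1.1] g 30.1
[[18.4, 5.2, 0.2], [18.4, 5.2, 0.2], [18.4, 5.2, 0.2], [18.4, 5.2, 0.2], [18.4, 5.2, 0.2]] [[-0.01, 0.02, 0.01], [-0.01, 0.02, 0.01], [-0.01, 0.02, 0.01], [-0.01, 0.02, 0.01], [-0.01, 0.02, 0.01]]
[[18.4, 5.2, 0.2], [18.4, 5.2, 0.2], [18.4, 5.2, 0.2], [18.4, 5.2, 0.2], [18.4, 5.2, 0.2]] [[-0.01, 0.02, 0.01], [-0.01, 0.02, 0.01], [-0.01, 0.02, 0.01], [-0.01, 0.02, 0.01], [-0.01, 0.02, 0.01]]
```

send_rows --translation '[[14,4,0],[19,5,0],[20,6,0],[20,6,0],[20,6,0]]' --dr '[[0,0,0],[0,0,0],[0,0,0],[0,0,0],[0,0,0]]' --grip '[20,20,20,20,20]'

```text
clock: 18.23
position: [553.4, 134.1, 150.1]
ee_rot: [-0.317, 0.948, -0.0, 0.001]
contact_force: [-1.7, -0.2, -2.3]
gripper_width: 29.8
```

send_rows --translation '[[20,6,0],[20,6,0],[20,5,0],[18,5,0],[13,3,0]]' --dr '[[0,0,0],[0,0,0],[0,0,0],[0,0,0],[0,0,0]]' --grip '[20,20,20,20,20]'

```text
clock: 18.85
position: [465.7, 99.4, 150.1]
ee_rot: [-0.317, 0.948, -0.0, 0.001]
contact_force: [-0.2, 0.2, -1.5]
gripper_width: 29.5
```

send_rows --translation '[[0,0,10],[0,0,15],[0,0,15],[0,0,12],[0,0,8]]' --dr '[[0,0,0],[0,0,0],[0,0,0],[0,0,0],[0,0,0]]' --grip '[20,20,20,20,20]'

```text
clock: 19.48
position: [466.8, 99.7, 88.8]
ee_rot: [-0.317, 0.948, -0.001, 0.0]
contact_force: [0.7, -0.5, -0.8]
gripper_width: 30.0
```

```bash
python3 - <<'E'
from h import *
import cv2
st()
a=arm.get_image("scene")[:,:,::-1]
cv2.imwrite("pics/s12.png",cv2.resize(a[170:310,230:430],None,fx=4,fy=4))
plan([467,100,63],ori(0,-45),5)
E
```

```text
t 19.48 p [466.8  99.7  88.8] rpy/R z [ 0.001 -0.001 -1.   ] y [-0.601  0.799 -0.001] j [ 0.55  0.3  -0.54  0.   -0.73 -1.48] F [ 0.7 -0.5 -0.8] g 30.0
[[-0.2, -0.0, 5.0], [-0.2, -0.0, 5.0], [-0.2, -0.0, 5.0], [-0.2, -0.0, 5.0], [-0.2, -0.0, 5.0]] [[-0.01, -0.01, 0.01], [-0.01, -0.01, 0.01], [-0.01, -0.01, 0.01], [-0.01, -0.01, 0.01], [-0.01, -0.01, 0.01]]
```

View pics/s12.png

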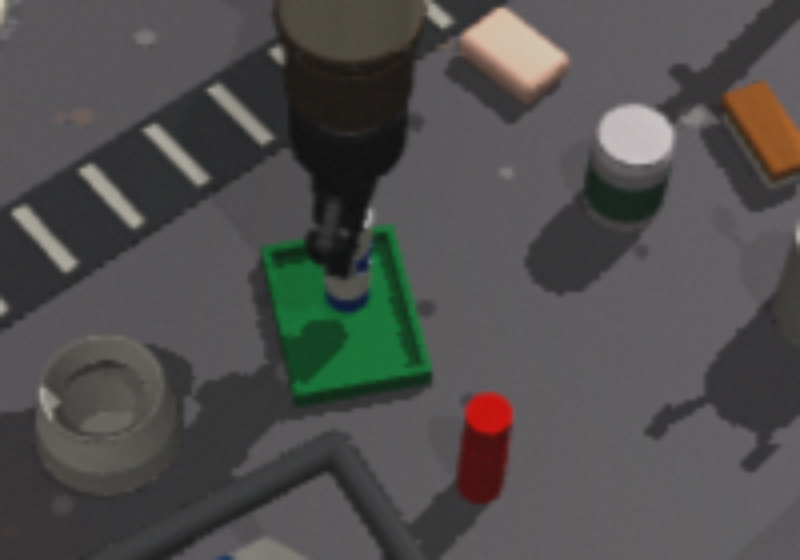

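The bottle's base at crop (347,300) is over the middle of the dish, so I'll lower it.

send_rows --translation '[[0,0,7],[0,0,7],[0,0,6],[0,0,4],[0,0,2]]' --dr '[[0,0,0],[0,0,0],[0,0,0],[0,0,0],[0,0,0]]' --grip '[20,20,20,20,20]'

```text
clock: 20.15
position: [466.6, 99.6, 63.6]
ee_rot: [-0.317, 0.948, -0.0, 0.001]
contact_force: [0.1, 0.5, -1.0]
gripper_width: 29.9
```

send_rows --translation '[[0,0,0.5],[0,0,0.5],[0,0,0],[0,0,0],[0,0,0]]' --dr '[[0,0,0],[0,0,0],[0,0,0],[0,0,0],[0,0,0]]' --grip '[20,20,20,20,20]'

```text
clock: 20.78
position: [466.7, 99.7, 62.9]
ee_rot: [-0.317, 0.948, -0.0, 0.001]
contact_force: [0.5, 0.7, -0.3]
gripper_width: 29.9
```

```bash
python3 - <<'E'
from h import *
st()
E
```

```text
t 20.77 p [466.7  99.7  62.9] rpy/R z [ 0.002 -0.    -1.   ] y [-0.601  0.799 -0.001] j [ 0.55  0.34 -0.57  0.   -0.66 -1.48] F [ 0.5  0.7 -0.3] g 29.9
```

send_rows --translation '[[0,0,0.5],[0,0,0.5],[0,0,0.5],[0,0,0],[0,0,0]]' --dr '[[0,0,0],[0,0,0],[0,0,0],[0,0,0],[0,0,0]]' --grip '[20,20,20,20,20]'

```text
clock: 21.4
position: [466.7, 99.7, 61.3]
ee_rot: [-0.317, 0.948, -0.0, 0.001]
contact_force: [-0.2, 0.3, -0.9]
gripper_width: 30.1
```

send_rows --translation '[[0,0,0.5],[0,0,0],[0,0,0],[0,0,0],[0,0,0]]' --dr '[[0,0,0],[0,0,0],[0,0,0],[0,0,0],[0,0,0]]' --grip '[20,20,20,20,20]'

```text
clock: 22.02
position: [466.8, 99.7, 61.1]
ee_rot: [-0.317, 0.948, -0.0, 0.001]
contact_force: [-0.9, 0.4, 3.3]
gripper_width: 30.1
```

Contact: +3 N at z 61.1, which is the expected height. Release gently.

send_rows --translation '[[0,0,0],[0,0,0],[0,0,0],[0,0,0],[0,0,0]]' --dr '[[0,0,0],[0,0,0],[0,0,0],[0,0,0],[0,0,0]]' --grip '[33,38,45,60,70]'

```text
clock: 22.65
position: [466.7, 99.7, 60.8]
ee_rot: [-0.317, 0.948, -0.0, 0.001]
contact_force: [0.0, 1.1, 0.1]
gripper_width: 70.0
```

send_rows --translation '[[0,0,0],[0,0,-8],[0,0,-12],[0,0,-15],[0,0,-20]]' --dr '[[0,0,0],[0,0,0],[0,0,0],[0,0,0],[0,0,0]]' --grip '[70,70,70,70,70]'

```text
clock: 23.28
position: [466.6, 99.7, 117.0]
ee_rot: [-0.317, 0.948, -0.0, 0.001]
contact_force: [0.5, 0.6, -0.1]
gripper_width: 69.8
```

send_rows --translation '[[0,0,-20],[0,0,-25],[0,0,-25],[0,0,-25],[0,0,-15]]' --dr '[[0,0,0],[0,0,0],[0,0,0],[0,0,0],[0,0,0]]' --grip '[70,70,70,70,70]'

```text
clock: 23.9
position: [466.8, 99.9, 228.4]
ee_rot: [-0.317, 0.948, -0.0, 0.003]
contact_force: [-0.0, -0.5, 0.5]
gripper_width: 69.8
```

```bash
python3 - <<'E'
from h import *
import cv2
st()
a=arm.get_image("scene")[:,:,::-1]
cv2.imwrite("pics/s13.png",a)
cv2.imwrite("pics/s14.png",cv2.resize(a[200:300,270:410],None,fx=5,fy=5))
arm.get_image("top")
for t in ["fresh","dish","lota","tin","cup","soap","nail_brush","bucket_lid","bin_sill"]:
  for c in ["scene","top"]:
    print(t,c,[(np.round(d["xyz"]).tolist(),round(d["confidence"],2)) for d in arm.place_of(t,c)][:3])
E
```

```text
t 23.9 p [466.8  99.9 228.4] rpy/R z [ 0.005  0.001 -1.   ] y [-0.601  0.799 -0.002] j [ 0.55  0.13 -0.35  0.   -1.09 -1.48] F [-0.  -0.5  0.5] g 69.8
fresh scene [([633.0, 88.0, 1.0], 0.85), ([472.0, 95.0, 4.0], 0.8)]
fresh top [([631.0, 87.0, 2.0], 0.67)]
dish scene [([471.0, 100.0, -0.0], 0.7)]
dish top [([466.0, 97.0, -3.0], 0.67)]
lota scene [([448.0, -98.0, 1.0], 0.94), ([520.0, 331.0, -2.0], 0.4)]
lota top [([446.0, -96.0, -2.0], 0.94)]
tin scene [([519.0, 332.0, -0.0], 0.7)]
tin top [([518.0, 331.0, -6.0], 0.62), ([610.0, -197.0, 153.0], 0.18)]
cup scene []
cup top [([683.0, 377.0, -6.0], 0.78)]
soap scene [([366.0, 354.0, 1.0], 0.93)]
soap top []
nail_brush scene [([550.0, 454.0, 1.0], 0.92), ([366.0, 352.0, 1.0], 0.62)]
nail_brush top [([551.0, 450.0, -4.0], 0.88), ([680.0, 378.0, -5.0], 0.36)]
bucket_lid scene [([406.0, -400.0, -0.0], 0.95)]
bucket_lid top [([399.0, -400.0, 3.0], 0.73), ([681.0, 378.0, -5.0], 0.45)]
bin_sill scene [([616.0, -198.0, 153.0], 0.82)]
bin_sill top [([610.0, -195.0, 149.0], 0.94)]
```

View pics/s13.png

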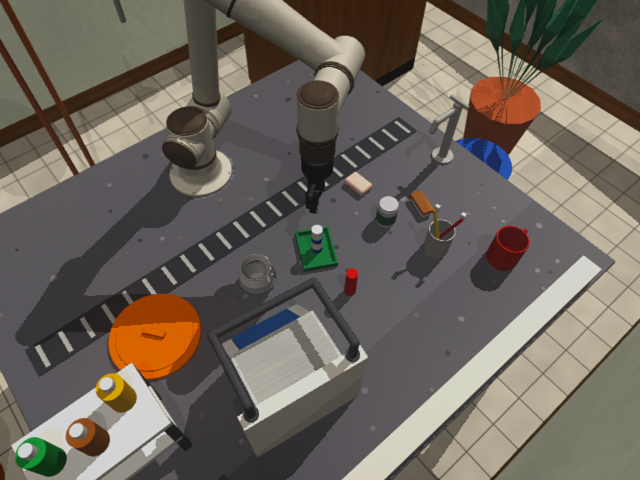

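View pics/s14.png

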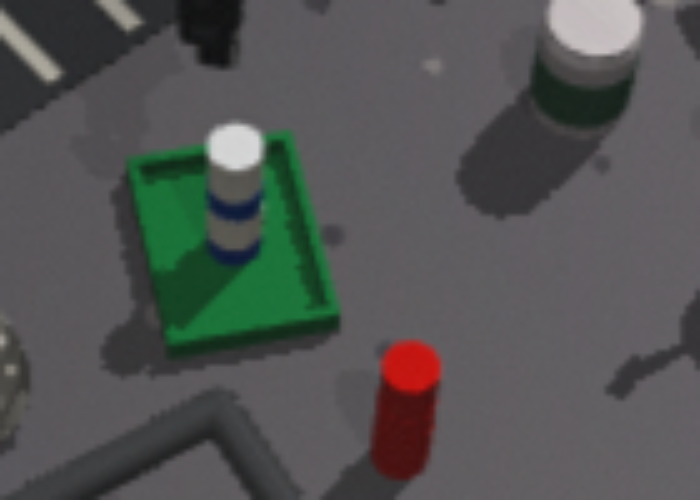

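The fresh bottle stands upright in the dish, at crop (235,195), and the gripper is clear. One last check: compare the flap with its first picture.

```bash
python3 - <<'E'
from h import *
import cv2
a=cv2.imread("pics/scene0.png").astype(int);b=arm.get_image("scene")[:,:,::-1].astype(int)
print("scene flap diff>30 px",(abs(a-b).max(2)[300:350,225:305]>30).sum())
a=cv2.imread("pics/top0.png").astype(int);b=arm.get_image("top")[:,:,::-1].astype(int)
print("top flap diff>30 px",(abs(a-b).max(2)[188:240,365:440]>30).sum())
st(); arm.job_done()
E
```

```text
scene flap diff>30 px 225
top flap diff>30 px 0
t 25.0 p [466.4  99.7 225.9] rpy/R z [ 0.002 -0.    -1.   ] y [-0.601  0.799 -0.001] j [ 0.55  0.13 -0.35  0.   -1.08 -1.48] F [ 0.5 -0.8 -0.4] g 70.2
the job is handed in; nothing more can be done
```

The used-up bottle is in the bin and the fresh blue bottle with the white cap now stands in the green dish. I handed the job in at 25.0 s; no verdict is reported.

- **Used-up bottle:** I gripped it by the cap, pushed it through the flap at a 35° to 26° tilt, and let go inside. Afterwards it was nowhere outside the bin. I could not see it inside, so its drop is inferred from the empty gripper and the closed flap.
- **Flap:** In both pictures it looked flush. The top view matched the first picture exactly (0 changed pixels). The scene view differed in 225 pixels around the flap. I took this for changed shadow or robot position but did not look into it before handing in.
- **Fresh bottle:** It is upright in the picture, and the scene camera network places it at about (472, 95, 4) mm, with the dish centre at about (468, 99) mm. The top camera could not see it in the dish and reported only the red look-alike, which I left where it was.
- **Other items:** The dish and all the bystanders I could compare are within about 6 mm of where they started. The lid's start position comes only from the first pictures, where it looks unmoved.
- **Gripper:** It is clear of everything, with no contact force.

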